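Hold the mitre gauge ready over the disc sander's slot

TASK

Pick the mitre gauge up off the bench by its steel bar, gripping it across the bar at the balance point of the whole gauge so that it hangs level, and carry it level over to the disc sander. Finish while still holding it: level and still, about 3 cm above the sander's table, straight over the mitre slot and in line with it, the whole bar over the slot and the head at the robot's end, so that I can brush the dust out of the slot before the gauge goes in. Do not set it down or let go, do not knock the sander, and leave the log slices lying where they are.

Things in the scene. Friction and masses are not known exactly. Their poses are not given: they have to be found in the camera images.
- gauge: Loose mitre gauge (0.7 kg) standing on the bench on its steel bar, 330 x 19 x 9.5 mm, the head on top of one end. Origin: bar's underside below the head's pivot; x along the bar away from the head, z up; bar from x -50 to +280 mm. With its head it balances at x = 71 mm, give or take 5: 53 mm ahead of the head's face, 44 mm nearer the head than the bar's middle.
- bar_mid (a point): Middle of the gauge's bar, on its underside (gauge frame x = 115 mm, y = 0, z = 0), same axes as the gauge.
- gauge_head (a joint): Swivel of the gauge's cast aluminium head (rad, 0 = face square to the bar), locked stiffly wherever it starts, up to 0.25 either way. Half-round plate, 72 mm radius, behind an upright face 150 mm wide, 18 mm ahead of the pivot, top 46 mm above the bar's underside; black lock knob 40 mm behind the pivot, top 76 mm above the underside.
- sander: Fixed bench disc sander: cast-iron table 440 x 256 mm, top 190 mm above the bench, to the right (from the robot) of a vertical abrasive disc 305 mm across; guard, motor and base to the left. Origin on the bench below the slot's middle; x along the slot away from the robot (turned up to 0.2 rad), y to the disc, whose face is 150 mm from the slot's centre line, its top 353 mm above the bench.
- slot (a point): Middle of the mitre slot at the level of the table's top surface. The slot runs the table's whole 440 mm length (x from -220 to +220 mm), is 21 mm wide and 11 mm deep; same axes as the sander.
- slice_a: Round log slice with bark, about 100 mm across, 24 mm thick, lying on the bench beside the gauge's bar; origin under its centre. Bystander.
- slice_b: Round log slice with bark, about 88 mm across, 22 mm thick, lying on the bench behind the gauge's head; origin under its centre. Bystander.

How it is judged:
By the outcome, as a careful person would: the job done as asked, in the order asked, and still so for the second after the job is handed in, while the arm keeps its last pose, push and grip.
It also fails if it takes over 45 s, if anything falls off the work surface, if the arm or the gripper's body presses on something with over 40 N, if the wrist force passes 120 N, or if a joint passes its speed limit or range.

ROBOT

A 6-joint arm with a two-finger parallel gripper is mounted at the origin on the work surface. World frame = base frame: x ahead of the robot, y to its left, z up, the work surface at z = 0. Lengths are in m, angles in rad, forces in N, time in s.
With the tool pointing down it reaches from about 0.35 to 0.775 m from the base axis. Payload 5.5 kg.
Tool frame: the origin (TCP) lies at the very end of the fingers, on their centre line; the grasp point (between the pads) lies 19 mm behind it; y points along the fingers, x is the direction in which the jaws open and shut, and the axes are right-handed (so a half turn about y gives the same grasp; the last joint's range is limited). The gripper opens to 85 mm and grips with 20 to 120 N. Pads are 22 mm wide; open, the fingers measure 114 mm over their backs; the gripper's body (76 mm by 85 mm) begins 54 mm behind the grasp point. The pads swing forward as they close: fully open they stand 13 mm farther back than shut.
Start: joints at [-1.327, 0.313, 0.046, 1.304, 0, 1.431], TCP at [0.215, -0.533, 0.231] pointing down, gripper open.
Joint ranges: [-2.76, 2.76], [-0.86, 1.69], [-1.03, 1.26], [-2.2, 2.34], [-1.47, 1.5], [-3.14, 3.14]. Speed limits (rad/s): [2.57, 2.57, 3.14, 3.14, 3.14, 3.14].

INTERFACE

Orientations are given as a rotation vector (axis times angle).
In Python, from station import ctrl gives the robot as it stands. The module is installed in compiled form; this text tells all that it offers.
- The arm moves only by the tool carry_out, never from a script. Its argument "rows" is a list of rows, each a list of 3 entries, a list of its own where there are three numbers: the shift along the tool's x, y, z in m, then the turn, a rotation vector about the tool's x, y, z in rad, then the opening, from 0 (shut) to 1 (fully open). A call has 1 to 5 rows; each row shifts and turns the pose as measured when the row begins, along the tool's axes as they then stand; what a row does not reach is not made up. A row lasts 1/10 s, in which the tool goes at most 50 mm and 8.59 degrees, less where a joint would pass 70% of its speed; a pose out of reach is approached as far as the arm can. A call with a gripper value outside its range is refused whole. The fingers move at their own pace and stop on an object; the grip force is fixed at half the most. Time passes only in rows, so rows that do not move let the fingers close. It gives the time, the measured TCP pose, the force and the opening at its end, in the units of the state.
- ctrl.sense(): the state, without advancing time (a new reading comes with each control period).
- ctrl.get_image(name): name is "scene" or "top" or "wrist"; returns the picture (384x512x3 uint8, blue, green, red); there is no depth.
- ctrl.camera_info(name): a dict with "intrinsics" (3x3 intrinsics, pixels), "T" (4x4, takes a point from camera to world coordinates); the wrist camera has in their place "tool_from_camera" (4x4, takes a point from camera to tool coordinates, whose origin is the TCP and whose axes are the tool frame's). Camera axes: x right, y up, looking along -z (the intrinsics and any distortion apply to the point x, -y, -z); pixel columns grow to the right and rows downward; lengths in m; the calibration is good to about 2 mm. A picture is of the moment at which its call begins: read the wrist's pose just before it. camera_info takes no time and is no camera call.
- ctrl.job_done(): hands the job in, once; it reports no verdict.
Trained networks look in the newest picture that a camera, given by its name, has taken for a name from the list of things; names that differ only in an ending like _2 or _b are one class to them, and where a whole thing is asked for, a point or a joint stands for the part that bears it (a point fixed in the world has none). Each returns a list of dicts, best first, with "confidence" (0 to 1); they miss things now and then, are a little off and sometimes report something else, mostly with a low value. They report only what shows in the picture. A call takes as long as a camera call.
- ctrl.look_for(camera, name): "position" ([x, y, z] in m, in the coordinates of the camera as it stood for that picture, good to about 4 mm: the middle of the surface that is visible of it).
- ctrl.pinpoint(camera, name): "position" ([x, y, z] in m, in the coordinates of the camera as it stood for that picture, good to about 4 mm: a listed point, or the origin of a listed thing).
The state is a dict: "time_s": time; "joint_positions": joint angles; "joint_velocities": joint speeds; "effort": joint torques, N m; "ee_pos": TCP position; "ee_rot": TCP orientation; "wrist_force": force on the tool from outside, world axes, zero at the start; "ft_torque": the same for the moment, N m; "gripper_width": finger opening in m.
Only numpy, scipy, OpenCV 4.12 (cv2) and the standard library are available. Lean on these libraries where they do the work, as an engineer would, in place of code of your own. Each camera call takes 0.05 s, during which the arm holds its last target.

## Working session

There is one attempt and no reset: what is moved stays moved. The work goes in short steps, Python scripts to look and compute and a tool call to move; the robot and the scene stay as the last step left them, time stands still between calls to the robot, and variables do not carry over. Pictures are saved under pics/ and viewed, and the job is handed in when it is done.

Besides the shell and the picture viewer there is one more tool, called after "Emit:" as name(argument=value, ...), one argument or row to a line, values as JSON. carry_out: Moves the arm, as the interface text tells. Its arguments: {"type":"object","properties":{"rows":{"type":"array","items":{"type":"array"}}},"required":["rows"]}

```bash
mkdir -p pics; cat > h.py <<'E'
import numpy as np,cv2
from scipy.spatial.transform import Rotation as R
from station import ctrl
np.set_printoptions(precision=4,suppress=True)
def T_cam(name,s=None):
    ci=ctrl.camera_info(name)
    if 'T' in ci: return np.array(ci['T'])
    s=s or ctrl.sense()
    T=np.eye(4);T[:3,:3]=R.from_rotvec(s['ee_rot']).as_matrix();T[:3,3]=s['ee_pos']
    return T@np.array(ci['tool_from_camera'])
def w(T,p): return T[:3,:3]@np.array(p)+T[:3,3]
def proj(name,T,P):
    K=np.array(ctrl.camera_info(name)['intrinsics']);p=np.linalg.inv(T)@np.r_[P,1]
    q=K@np.array([p[0],-p[1],-p[2]]);return q[:2]/q[2]
def ray(name,T,uv,z):
    K=np.array(ctrl.camera_info(name)['intrinsics']);d=np.linalg.inv(K)@np.array([uv[0],uv[1],1.])
    d=T[:3,:3]@np.array([d[0],-d[1],-d[2]]);o=T[:3,3];return o+d*(z-o[2])/d[2]
E
python3 - <<'E'
from h import *
s=ctrl.sense();print(s['time_s'],s['ee_pos'],s['ee_rot'],s['gripper_width']);print(R.from_rotvec(s['ee_rot']).as_matrix())
for c in ['scene','top','wrist']:
    T=T_cam(c);im=ctrl.get_image(c);cv2.imwrite(f'pics/{c}0.png',im);print(c,ctrl.camera_info(c).keys(),T[:3,3])
    if c!='scene':
        for n in ['bar_mid','gauge','slot','sander','slice_a']:
            for d in ctrl.pinpoint(c,n)[:2]: print(c,n,round(d['confidence'],2),w(T,d['position']),proj(c,T,w(T,d['position'])))
print(ctrl.sense()['time_s'])
E
```

```text
0.0 [ 0.2152 -0.5327  0.2304] [-1.3654  0.923  -0.9207] 0.08494454855828965
[[ 0.3744 -0.0004  0.9273]
 [-0.9273  0.0018  0.3744]
 [-0.0018 -1.      0.0003]]
scene dict_keys(['intrinsics', 'T']) [ 1.1309 -0.2607  0.7318]
top dict_keys(['intrinsics', 'T']) [ 0.2978 -0.1867  1.0441]
top bar_mid 0.94 [ 0.5585 -0.2227  0.0013] [265.5601 169.28  ]
top gauge 0.82 [ 0.45   -0.2549 -0.0004] [278.1341 207.1199]
top slot 0.58 [0.5847 0.1174 0.1894] [122.3719 141.7091]
top slice_a 0.91 [ 0.3204 -0.3093  0.0003] [299.6618 253.8221]
top slice_a 0.75 [ 0.6417 -0.3527  0.0035] [310.2246 139.9597]
wrist dict_keys(['intrinsics', 'tool_from_camera']) [ 0.2848 -0.5045  0.3739]
wrist slice_a 0.85 [ 0.3122 -0.3075 -0.0033] [111.8271  19.9659]
0.65
```

View pics/top0.png

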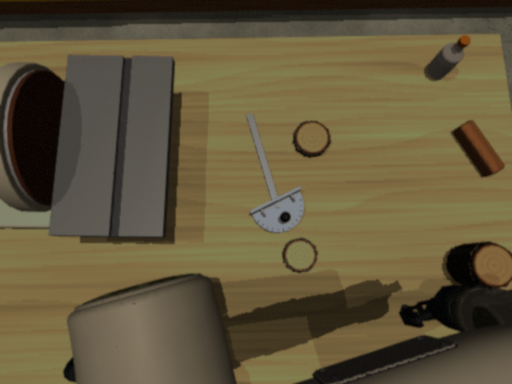

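View pics/scene0.png

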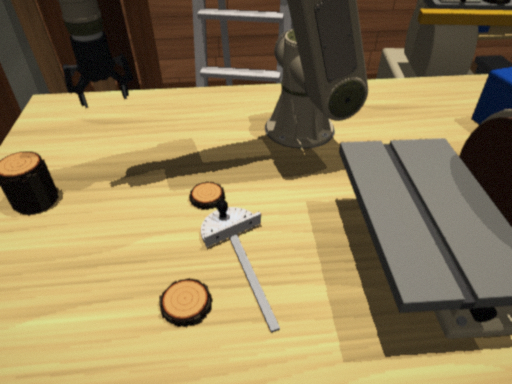

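```bash
python3 - <<'E'
import cv2
im=cv2.imread('pics/top0.png');a=im[110:290,60:340]
cv2.imwrite('pics/crop0.png',cv2.resize(im[120:240,90:340],None,fx=3.2,fy=3.2,interpolation=cv2.INTER_CUBIC))
E
```

```text
(no output)
```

View pics/crop0.png

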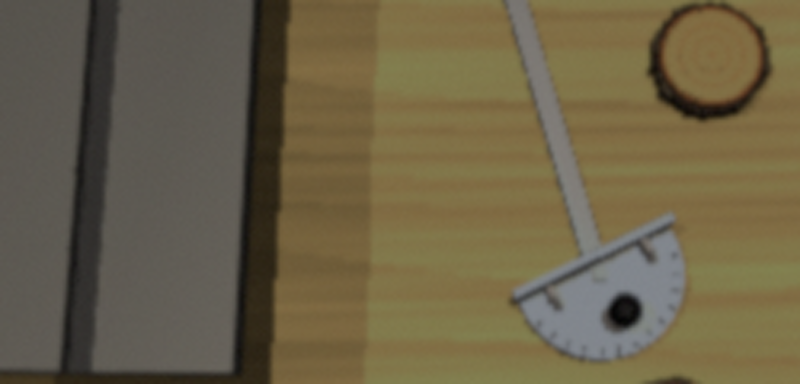

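```bash
python3 - <<'E'
from h import *
im=cv2.imread('pics/top0.png').astype(float);T=T_cam('top')
hsv=cv2.cvtColor(im.astype('uint8'),cv2.COLOR_BGR2HSV)
sat=hsv[...,1].astype(float)
def cen(u0,u1,row,z):
    wt=np.clip(110-sat[row,u0:u1],0,None);wt[wt<25]=0
    return (wt*np.arange(u0,u1)).sum()/wt.sum(), wt.sum()
P=[]
for r in range(112,196,6):
    c=250+(r-115)*(274-250)/(195-115)
    a=int(c-9);print(r,sat[r,a:a+20].astype(int))
    u,_=cen(a,a+20,r,0);P.append(ray('top',T,(u,r),0.0095))
P=np.array(P[1:]);f=np.polyfit(P[:,0],P[:,1],1);print(P[:,:2],np.arctan(f[0]),f)
g=cv2.cvtColor(im.astype('uint8'),cv2.COLOR_BGR2GRAY).astype(float)
Q=[]
for r in range(64,230,8):
    c=126+(r-58)*(115-126)/(235-58);a=int(c-9);row=g[r,a:a+20]
    wt=np.clip(np.median(row)-6-row,0,None);u=(wt*np.arange(a,a+20)).sum()/wt.sum()
    if r%32==0: print(r,row.astype(int),u)
    Q.append(ray('top',T,(u,r),0.185))
Q=np.array(Q);f=np.polyfit(Q[:,0],Q[:,1],1);print(np.abs(np.polyval(f,Q[:,0])-Q[:,1]).max(),np.arctan(f[0]),f)
# table ends (rows) along the slot, printed profile
for r in list(range(50,62))+list(range(228,242)): print(r,g[r,90:112:7].astype(int),g[r,135:160:7].astype(int))
for uv in [(250,113)]: print(ray('top',T,uv,.0095))
E
```

```text
112 [117 117 116 115 114 115 116 118 114 113 108 104 103 112 117 118 115 116
 118 114]
118 [111 111 111 111 110  97  48  20  19  17  15  17  29  73 105 110 109 109
 110 110]
124 [120 120 123 123 121  95  35  17  17  17  17  17  34  82 119 122 122 122
 124 123]
130 [120 119 121 118 116  68  19  15  17  17  19  23  42  94 118 121 121 120
 120 119]
136 [111 111 109 110 102  63  24  17  19  16  19  23  44  95 112 111 110 107
 110 110]
142 [108 108 106 107  97  51  17  16  16  16  18  25  56  93 107 109 108 109
 108 110]
148 [105 104 108 107 108  90  43  17  14  16  18  20  27  69 103 111 110 109
 112 110]
154 [119 120 121 122 118  88  31  17  18  16  18  18  32  81 116 122 121 119
 118 121]
160 [119 122 124 120 116  76  22  14  16  18  16  18  30  83 120 123 122 124
 120 122]
166 [115 115 114 114 104  48  13  14  16  18  16  20  43  90 112 115 113 115
 115 117]
172 [109 111 114 110 100  45  13  12  16  16  16  24  56 101 110 107 111 109
 107 109]
178 [120 118 119 118 115  96  35  11  12  16  16  16  25  65 106 116 117 114
 117 117]
184 [121 122 123 122 121  85  23  10  10  14  12  14  25
[... 1234 characters left out ...]
7 [82 81 80 82] [82 82 83 84]
58 [81 81 81 80] [81 82 82 82]
59 [81 79 82 81] [80 82 82 82]
60 [81 81 82 82] [80 83 81 82]
61 [81 81 81 82] [82 82 81 82]
228 [91 93 92 27] [94 95 97 99]
229 [92 91 93 32] [94 96 97 98]
230 [90 91 92 35] [94 96 97 98]
231 [90 90 91 37] [94 96 98 98]
232 [91 92 93 40] [95 97 97 99]
233 [92 91 92 41] [95 95 97 97]
234 [88 87 90 41] [ 94  95  96 100]
235 [68 69 75 39] [85 88 90 92]
236 [49 51 54 35] [60 62 65 68]
237 [51 49 50 36] [38 39 41 44]
238 [55 54 55 39] [40 39 37 37]
239 [57 57 56 40] [38 40 39 39]
240 [58 58 57 42] [44 44 41 42]
241 [58 60 59 53] [53 54 46 47]
[ 0.7242 -0.1819  0.0095]<stdin>:7: RuntimeWarning: invalid value encountered in scalar divide
```

```bash
cat > slot.py <<'E'
from h import *
im=cv2.imread('pics/top0.png');T=T_cam('top')
g=cv2.cvtColor(im,cv2.COLOR_BGR2GRAY).astype(float)
L=[];Rr=[]
for r in range(64,230,4):
    c=126+(r-58)*(115-126)/(235-58);a=int(c-10);row=g[r,a:a+22]
    t=row[:2].mean();m=40+ (t-40)*.5;
    i=np.argmax(row<(t+32)/2);ul=a+i-1+(row[i-1]-(t+32)/2)/(row[i-1]-row[i])
    t2=row[-2:].mean();th=(t2+48)/2;j=len(row)-1-np.argmax(row[::-1]<th);ur=a+j+(th-row[j])/(row[j+1]-row[j])
    L.append(ray('top',T,(ul,r),.19));Rr.append(ray('top',T,(ur,r),.19))
L=np.array(L);Rr=np.array(Rr);fl=np.polyfit(L[:,0],L[:,1],1);fr=np.polyfit(Rr[:,0],Rr[:,1],1)
print(fl,fr,'width@.58',np.polyval(fl-fr,.58),'mid',(fl+fr)/2, np.polyval((fl+fr)/2,[.45,.54,.585]))
for uv in [(100,55.2),(145,55.2),(80,235.2),(145,235.8)]: print(ray('top',T,uv,.19))
E
python3 slot.py
```

```text
[-0.0334  0.1522] [-0.0334  0.1301] width@.58 0.022083068349815948 mid [-0.0334  0.1412] [0.1261 0.1231 0.1216]
[0.806  0.1807 0.19  ]
[0.804 0.071 0.19 ]
[0.3682 0.2028 0.19  ]
[0.3637 0.0577 0.19  ]
```

Emit:
carry_out(
  rows=[
    [[-0.0165,0,0.0395],[0,0,0],1],
    [[-0.0165,0,0.0395],[0,0,0],1],
    [[-0.0165,0,0.0395],[0,0,0],1],
    [[-0.0165,0,0.0395],[0,0,0],1],
    [[-0.0165,0,0.0395],[0,0.126,0],0.6],
  ],
)

```text
time_s: 1.15
ee_pos: [0.3689, -0.3838, 0.2306]
ee_rot: [-1.317, 1.027, -1.03]
wrist_force: [-0.2, -1.1, -1.0]
gripper_width: 0.0731
```

```bash
cat > rem.py <<'E'
import sys
from h import *
def rem(p,h):
    s=ctrl.sense();M=R.from_rotvec(s['ee_rot']).as_matrix()
    z=np.array([np.cos(h),np.sin(h),0]);y=np.array([0,0,-1.]);x=np.cross(y,z)
    D=np.c_[x,y,z]
    print('t',round(s['time_s'],2),'pos',np.array(s['ee_pos']),'head',np.arctan2(M[1,2],M[0,2]),'w',s['gripper_width'],'F',np.array(s['wrist_force']))
    d=np.array(p)-s['ee_pos']
    print('shift',M.T@d,'shift in target axes',D.T@d,'turn',R.from_matrix(M.T@D).as_rotvec())
if __name__=='__main__': a=[float(v) for v in sys.argv[1:]];rem(a[:3],a[3])
E
python3 rem.py .519 -.2324 .2 .258
```

```text
t 1.15 pos [ 0.3689 -0.3838  0.2306] head 0.2434786812331366 w 0.07313264700561235 F [-0.2323 -1.0692 -0.9677]
shift [-0.1109  0.0302  0.1822] shift in target axes [-0.1081  0.0306  0.1838] turn [ 0.0005 -0.0145  0.003 ]
```

Emit:
carry_out(
  rows=[
    [[-0.0222,0,0.0364],[0,-0.0145,0],0.6],
    [[-0.022,0,0.0366],[0,0,0],0.6],
    [[-0.022,0,0.0366],[0,0,0],0.6],
    [[-0.022,0,0.0366],[0,0,0],0.6],
    [[-0.022,0,0.0366],[0,0,0],0.6],
  ],
)

```text
time_s: 1.65
ee_pos: [0.5239, -0.2246, 0.2313]
ee_rot: [-1.322, 1.015, -1.024]
wrist_force: [1.0, -1.3, -0.2]
gripper_width: 0.0517
```

```bash
python3 rem.py .519 -.2324 .2 .258; python3 - <<'E'
from h import *
s=ctrl.sense();im=ctrl.get_image('wrist');T=T_cam('wrist',s);cv2.imwrite('pics/wr1.png',im);np.save('wr1T.npy',T)
for n in ['bar_mid','gauge']:
    for d in ctrl.pinpoint('wrist',n)[:2]: print(n,round(d['confidence'],2),w(T,d['position']),proj('wrist',T,w(T,d['position'])))
for f in [-.05,0,.018,.071,.115,.28]:
    print(f,proj('wrist',T,np.array([.519-.071*.967+f*.967,-.2324-.071*.255+f*.255,.0095])))
E
```

```text
t 1.65 pos [ 0.5239 -0.2246  0.2313] head 0.254884710207121 w 0.05167656987945692 F [ 0.9947 -1.2723 -0.1543]
shift [ 0.0061  0.0313 -0.0067] shift in target axes [ 0.0063  0.0313 -0.0067] turn [-0.0012 -0.0031  0.0057]
bar_mid 0.63 [ 0.5555 -0.2253 -0.    ] [261.1932 141.8189]
gauge 0.83 [ 0.4503 -0.2468  0.0032] [256.7682 216.9178]
-0.05 [259.2138 250.5471]
0 [259.295  219.2075]
0.018 [259.3257 207.3427]
0.071 [259.4212 170.4445]
0.115 [259.5068 137.376 ]
0.28 [259.8915 -11.2029]
```

View pics/wr1.png

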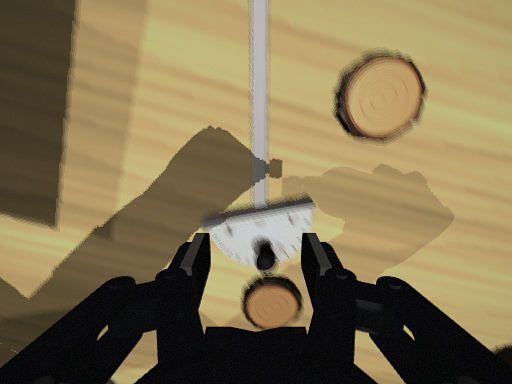

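Emit:
carry_out(
  rows=[
    [[0.006,0.03,-0.0065],[-0.0012,-0.003,0.0057],0.5],
    [[0,0.045,0],[0,0,0],0.5],
    [[0,0.045,0],[0,0,0],0.5],
    [[0,0.02,0],[0,0,0],0.5],
    [[0,0,0],[0,0,0],0.5],
  ],
)

```text
time_s: 2.3
ee_pos: [0.5183, -0.2366, 0.0891]
ee_rot: [-1.322, 1.012, -1.021]
wrist_force: [0.1, 0.7, 0.3]
gripper_width: 0.0427
```

```bash
python3 rem.py .519 -.2324 .005 .258; python3 - <<'E'
from h import *
s=ctrl.sense();im=ctrl.get_image('wrist');T=T_cam('wrist',s);cv2.imwrite('pics/wr2.png',im)
for f in [.018,.071,.115,.28]:
    print(f,proj('wrist',T,np.array([.519-.071*.967+f*.967,-.2324-.071*.255+f*.255,.0095])))
hs=cv2.cvtColor(im,cv2.COLOR_BGR2HSV)[...,1].astype(float)
P=[]
for r in range(6,110,8):
    row=np.clip(70-hs[r,220:300],0,None);u=220+(row*np.arange(80)).sum()/row.sum();P.append(ray('wrist',T,(u,r),.0095))
P=np.array(P);f=np.polyfit(P[:,0],P[:,1],1);print(P[::4],np.arctan(f[0]),np.polyval(f,.519))
E
```

```text
t 2.3 pos [ 0.5183 -0.2366  0.0891] head 0.25957362158687325 w 0.042683223617940864 F [0.1114 0.6649 0.2881]
shift [-0.0043  0.0841  0.0016] shift in target axes [-0.0039  0.0841  0.0018] turn [-0.0021  0.0016  0.0052]
0.018 [250.9395 253.1371]
0.071 [250.8256 197.4522]
0.115 [250.7189 145.2641]
0.28 [ 250.1763 -120.0647]
[[ 0.6555 -0.1982  0.0095]
 [ 0.6362 -0.2032  0.0095]
 [ 0.6157 -0.2087  0.0095]
 [ 0.5939 -0.2145  0.0095]] 0.26115557806024126 -0.2345270731387447
```

View pics/wr2.png

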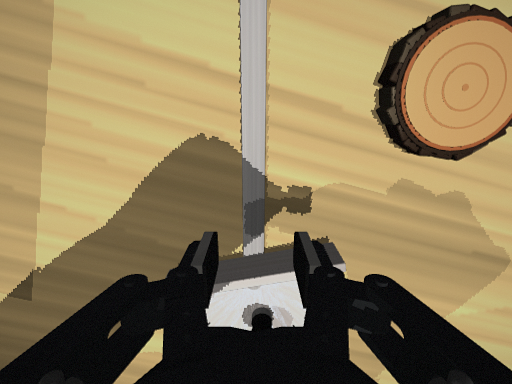

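Emit:
carry_out(
  rows=[
    [[-0.003,0.035,0.0015],[-0.002,0.001,0.005],0.5],
    [[0,0.03,0],[0,0,0],0.5],
    [[0,0.012,0],[0,0,0],0.5],
    [[0,0,0],[0,0,0],0.5],
  ],
)

```text
time_s: 2.75
ee_pos: [0.5236, -0.2399, 0.0194]
ee_rot: [-1.318, 1.008, -1.031]
wrist_force: [0.2, -0.9, 0.6]
gripper_width: 0.043
```

```bash
python3 rem.py .519 -.2335 .004 .26; python3 - <<'E'
from h import *
s=ctrl.sense();im=ctrl.get_image('wrist');T=T_cam('wrist',s);cv2.imwrite('pics/wr3.png',im)
for f in [.018,.071,.115,.28]:
    print(f,proj('wrist',T,np.array([.519-.071*.967+f*.967,-.2335-.071*.255+f*.255,.0095])))
E
```

```text
t 2.75 pos [ 0.5236 -0.2399  0.0194] head 0.25445724507903755 w 0.04295039999042434 F [ 0.1777 -0.8793  0.5586]
shift [-0.0075  0.0153 -0.0029] shift in target axes [-0.0074  0.0154 -0.0028] turn [-0.0089 -0.0056  0.0106]
0.018 [244.994  312.4621]
0.071 [243.858  240.2715]
0.115 [242.7465 169.635 ]
0.28 [ 236.2741 -241.68  ]
```

View pics/wr3.png

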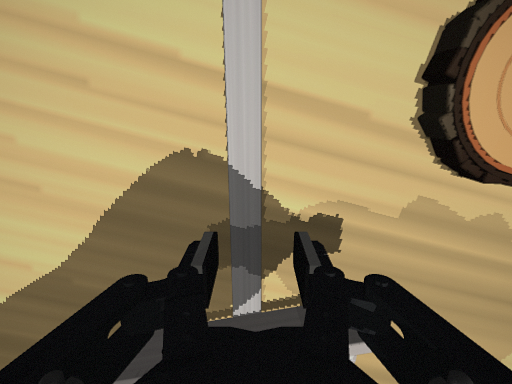

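Emit:
carry_out(
  rows=[
    [[-0.007,0.005,-0.003],[-0.009,-0.0055,0.0105],0.5],
    [[0,0,0],[0,0,0],0.5],
  ],
)

```text
time_s: 3.0
ee_pos: [0.521, -0.2354, 0.0183]
ee_rot: [-1.321, 1.011, -1.02]
wrist_force: [0.6, 0.1, -0.3]
gripper_width: 0.0425
```

```bash
python3 rem.py .519 -.2335 .004 .26
```

```text
t 3.0 pos [ 0.521  -0.2354  0.0183] head 0.26002636398785617 w 0.042532862566366555 F [ 0.6182  0.0999 -0.2702]
shift [-0.0024  0.0143 -0.0015] shift in target axes [-0.0023  0.0143 -0.0015] turn [-0.0034  0.      0.0038]
```

Emit:
carry_out(
  rows=[
    [[-0.002,0.012,-0.0015],[-0.003,0,0.004],0.5],
    [[0,0.003,0],[0,0,0],0.5],
    [[0,0,0],[0,0,0],0.5],
  ],
)

```text
time_s: 3.3
ee_pos: [0.5207, -0.2345, 0.0045]
ee_rot: [-1.321, 1.012, -1.018]
wrist_force: [-0.1, 0.0, -0.3]
gripper_width: 0.043
```

```bash
python3 rem.py .519 -.2335 .003 .26
```

```text
t 3.3 pos [ 0.5207 -0.2345  0.0045] head 0.2605817669218318 w 0.04301584184865736 F [-0.078   0.019  -0.2836]
shift [-0.0014  0.0015 -0.0014] shift in target axes [-0.0014  0.0015 -0.0014] turn [-0.003   0.0006  0.0027]
```

Emit:
carry_out(
  rows=[
    [[-0.0015,0.0025,-0.0015],[-0.003,0,0.003],0.5],
    [[0,0,0],[0,0,0],0.5],
  ],
)

```text
time_s: 3.5
ee_pos: [0.5186, -0.2332, 0.0016]
ee_rot: [-1.321, 1.016, -1.014]
wrist_force: [0.1, 0.8, -1.0]
gripper_width: 0.0426
```

```bash
python3 rem.py .519 -.2335 .002 .26
```

```text
t 3.5 pos [ 0.5186 -0.2332  0.0016] head 0.26074295888068016 w 0.04264359822294164 F [ 0.0522  0.7701 -1.0156]
shift [ 0.0004 -0.0004  0.0003] shift in target axes [ 0.0004 -0.0004  0.0003] turn [ 0.0006  0.0007 -0.0009]
```

Emit:
carry_out(
  rows=[
    [[0,0,0],[0,0,0],0.3],
    [[0,0,0],[0,0,0],0.25],
    [[0,0,0],[0,0,0],0.1],
    [[0,0,0],[0,0,0],0],
    [[0,0,0],[0,0,0],0],
  ],
)

```text
time_s: 4.0
ee_pos: [0.519, -0.2339, 0.0021]
ee_rot: [-1.322, 1.015, -1.016]
wrist_force: [-0.6, -0.3, -0.0]
gripper_width: 0.0168
```

```bash
python3 rem.py .519 -.2335 .002 .26;python3 - <<'E'
from h import *
cv2.imwrite('pics/wr4.png',ctrl.get_image('wrist'))
E
```

```text
t 4.0 pos [ 0.519  -0.2339  0.0021] head 0.260262791777447 w 0.01676643350116594 F [-0.5716 -0.3001 -0.041 ]
shift [-0.0003  0.0001  0.0001] shift in target axes [-0.0003  0.0001  0.0001] turn [0.0001 0.0003 0.0005]
```

View pics/wr4.png

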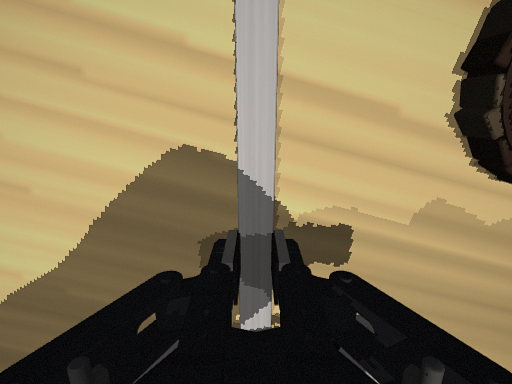

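Emit:
carry_out(
  rows=[
    [[0,0,0],[0,0,0],0],
    [[0,0,0],[0,0,0],0],
    [[0,-0.008,0],[0,0,0],0],
    [[0,-0.01,0],[0,0,0],0],
    [[0,0,0],[0,0,0],0],
  ],
)

```text
time_s: 4.55
ee_pos: [0.5165, -0.232, 0.0189]
ee_rot: [-1.322, 1.021, -1.01]
wrist_force: [0.7, -0.3, -6.4]
gripper_width: 0.017
```

```bash
python3 rem.py .519 -.2335 .002 .26;python3 - <<'E'
from h import *
cv2.imwrite('pics/wr5.png',ctrl.get_image('wrist'));cv2.imwrite('pics/sc5.png',ctrl.get_image('scene'))
print(ctrl.sense()['ft_torque'],ctrl.sense()['wrist_force'])
E
```

```text
t 4.55 pos [ 0.5165 -0.232   0.0189] head 0.260591719852068 w 0.017000340958218847 F [ 0.7158 -0.3091 -6.4108]
shift [0.0022 0.0169 0.0021] shift in target axes [0.0021 0.0169 0.0021] turn [ 0.0044  0.0006 -0.0048]
[ 0.0102  0.0099 -0.0438] [-0.1374  0.0747 -7.1986]
```

View pics/wr5.png

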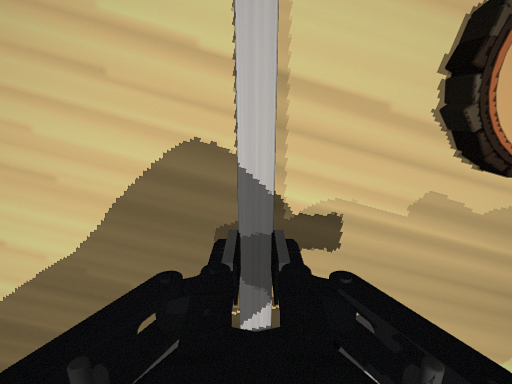

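View pics/sc5.png

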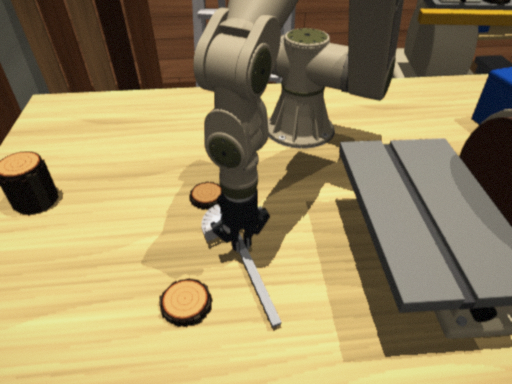

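Emit:
carry_out(
  rows=[
    [[0.001,-0.015,0],[0.004,0,-0.005],0],
    [[0,-0.03,0],[0,0,0],0],
    [[0,-0.035,0],[0,0,0],0],
    [[0,-0.035,0],[0,0,0],0],
    [[0,-0.035,0],[0,0,0],0],
  ],
)

```text
time_s: 5.15
ee_pos: [0.511, -0.2295, 0.1681]
ee_rot: [-1.323, 1.029, -1.002]
wrist_force: [1.8, -0.7, -7.1]
gripper_width: 0.0167
```

Emit:
carry_out(
  rows=[
    [[0,-0.035,0],[0,0,0],0],
    [[0,-0.03,0],[0,0,0],0],
    [[0,-0.02,0],[0,0,0],0],
    [[0,-0.01,0],[0,0,0],0],
    [[0,0,0],[0,0,0],0],
  ],
)

```text
time_s: 5.65
ee_pos: [0.5127, -0.2306, 0.277]
ee_rot: [-1.322, 1.018, -1.012]
wrist_force: [0.4, -0.5, -6.8]
gripper_width: 0.0171
```

```bash
python3 rem.py .541 .1231 .26 -.0334;python3 - <<'E'
from h import *
cv2.imwrite('pics/wr6.png',ctrl.get_image('wrist'));cv2.imwrite('pics/sc6.png',ctrl.get_image('scene'))
print(ctrl.sense()['ft_torque'],ctrl.sense()['wrist_force'])
E
```

```text
t 5.65 pos [ 0.5127 -0.2306  0.277 ] head 0.2606332537218219 w 0.01713001884573245 F [ 0.4059 -0.4946 -6.8058]
shift [-0.3344  0.0174  0.1185] shift in target axes [-0.3544  0.017   0.0165] turn [ 0.0033  0.294  -0.0018]
[-0.0192 -0.0138 -0.0463] [ 0.2182 -0.0728 -7.3586]
```

View pics/wr6.png

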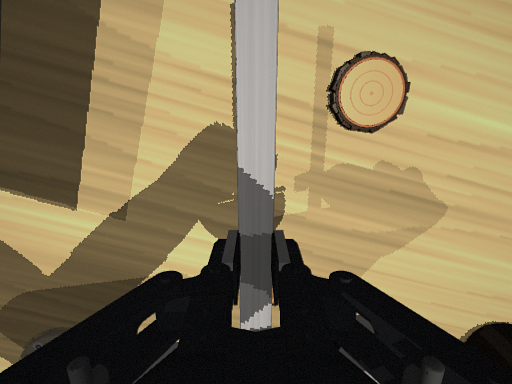

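View pics/sc6.png

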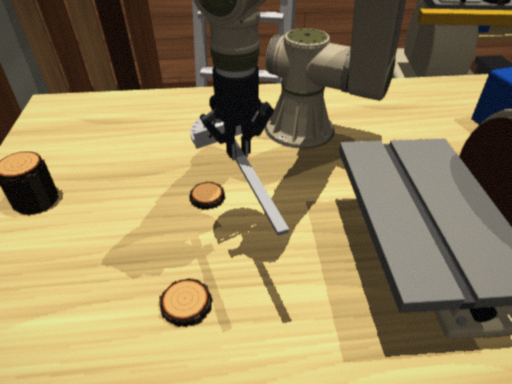

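Emit:
carry_out(
  rows=[
    [[-0.015,0,0],[0.002,0.05,-0.002],0],
    [[-0.03,0,0],[0,0.07,0],0],
    [[-0.035,0,0],[0,0.07,0],0],
    [[-0.035,0,0],[0,0.07,0],0],
    [[-0.035,0,0],[0,0.03,0],0],
  ],
)

```text
time_s: 6.25
ee_pos: [0.4909, -0.0804, 0.2646]
ee_rot: [-1.194, 1.263, -1.232]
wrist_force: [0.2, 0.0, -6.1]
gripper_width: 0.0167
```

```bash
python3 rem.py .541 .1231 .26 -.0334
```

```text
t 6.25 pos [ 0.4909 -0.0804  0.2646] head -0.04994581895106533 w 0.016680490001418115 F [ 0.1641  0.0101 -6.1275]
shift [-0.2057  0.0052  0.04  ] shift in target axes [-0.2051  0.0046  0.0433] turn [ 0.0192 -0.0166 -0.0066]
```

Emit:
carry_out(
  rows=[
    [[-0.035,-0.005,0.007],[0.018,-0.015,-0.006],0],
    [[-0.035,-0.002,0.007],[0,0,0],0],
    [[-0.035,-0.002,0.007],[0.003,0,0],0],
    [[-0.035,-0.002,0.007],[0.003,0,0],0],
  ],
)

```text
time_s: 6.65
ee_pos: [0.5192, 0.0635, 0.2679]
ee_rot: [-1.198, 1.242, -1.227]
wrist_force: [0.6, -0.6, -5.9]
gripper_width: 0.0167
```

```bash
python3 rem.py .541 .1231 .26 -.0334
```

```text
t 6.65 pos [0.5192 0.0635 0.2679] head -0.03361866145440283 w 0.016685945547926132 F [ 0.6369 -0.5629 -5.9239]
shift [-0.0602  0.0079  0.0199] shift in target axes [-0.0603  0.0079  0.0198] turn [ 0.0095 -0.0002 -0.003 ]
```

Emit:
carry_out(
  rows=[
    [[-0.025,0,0.008],[0.009,0,-0.003],0],
    [[-0.018,0,0.006],[0,0,0],0],
    [[-0.008,0,0.004],[0,0,0],0],
    [[0,0,0],[0,0,0],0],
    [[0,0,0],[0,0,0],0],
  ],
)

```text
time_s: 7.15
ee_pos: [0.5362, 0.0923, 0.2618]
ee_rot: [-1.208, 1.22, -1.179]
wrist_force: [-0.1, -0.7, -6.5]
gripper_width: 0.0169
```

```bash
python3 rem.py .541 .1231 .222 -.0334;python3 - <<'E'
from h import *
s=ctrl.sense()
for c in ['wrist','scene','top']: cv2.imwrite(f'pics/{c}7.png',ctrl.get_image(c))
np.save('T7.npy',T_cam('wrist',s))
print(ctrl.sense()['ft_torque'],ctrl.sense()['wrist_force'])
E
```

```text
t 7.15 pos [0.5362 0.0923 0.2618] head 0.011624937202866762 w 0.0169263152133501 F [-0.0746 -0.6535 -6.5349]
shift [-0.0299  0.0404  0.0057] shift in target axes [-0.0309  0.0398  0.0038] turn [ 0.0124  0.0449 -0.0211]
[-0.118  -0.0359 -0.0046] [-0.2383  0.9974 -6.4494]
```

View pics/wrist7.png

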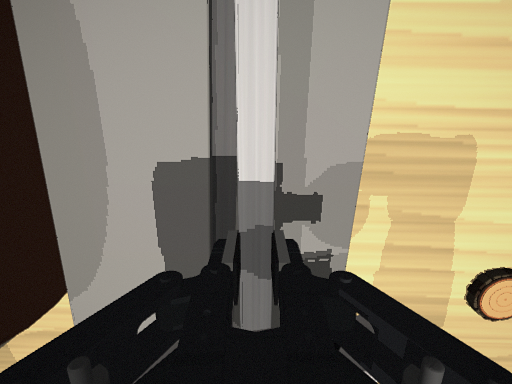

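View pics/scene7.png

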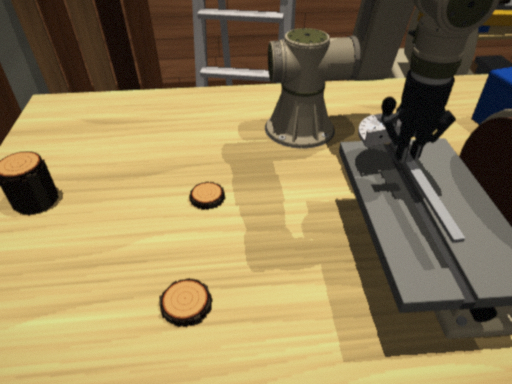

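View pics/top7.png

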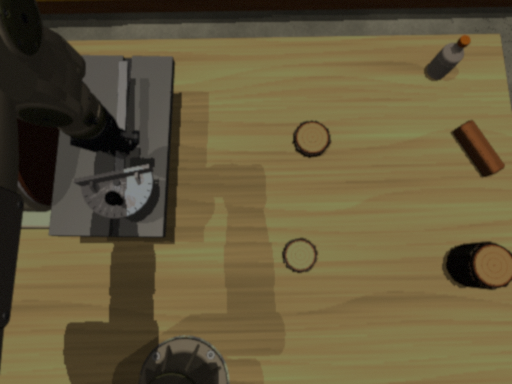

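```bash
python3 - <<'E'
from h import *
s=ctrl.sense()
for k in ['joint_positions','joint_velocities','effort','wrist_force','ft_torque','ee_pos']: print(k,np.array(s[k]))
cv2.imwrite('pics/s7b.png',cv2.resize(ctrl.get_image('scene')[0:250,320:512],None,fx=3,fy=2.4*1.25,interpolation=cv2.INTER_CUBIC)[:600])
E
```

```text
joint_positions [0.0108 0.2535 0.0405 1.3688 0.0216 3.1409]
joint_velocities [ 0.0048 -0.0043  0.003  -0.0015  0.002  -0.0005]
effort [  0.0841 -48.1031  32.6344   0.1056   0.1106   0.0003]
wrist_force [-0.2383  0.9974 -6.4494]
ft_torque [-0.118  -0.0359 -0.0046]
ee_pos [0.5362 0.0923 0.2623]
```

View pics/s7b.png

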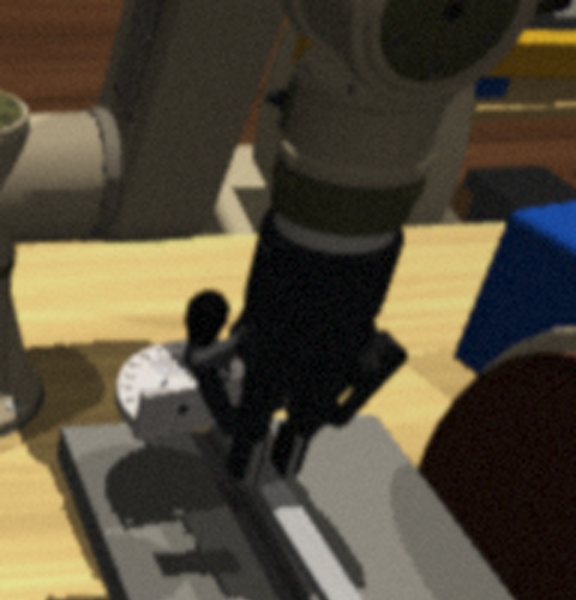

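Emit:
carry_out(
  rows=[
    [[0.015,-0.004,0],[0,-0.01,0],0],
    [[0.03,-0.004,-0.006],[0,-0.02,0],0],
    [[0.035,-0.004,-0.008],[0,-0.02,0],0],
    [[0.035,-0.004,-0.008],[0,-0.02,0],0],
    [[0.035,-0.004,-0.008],[0,-0.02,0],0],
  ],
)

```text
time_s: 7.85
ee_pos: [0.5133, -0.0617, 0.2807]
ee_rot: [-1.248, 1.144, -1.108]
wrist_force: [0.3, 0.5, -7.5]
gripper_width: 0.0166
```

```bash
python3 rem.py .5 -.1 .28 0.1; python3 -c "
from h import *
print(np.array(ctrl.sense()['joint_positions']))"
```

```text
t 7.85 pos [ 0.5133 -0.0617  0.2807] head 0.11039987772303486 w 0.016586863120964374 F [ 0.3291  0.4753 -7.4576]
shift [ 0.0367 -0.0001 -0.0174] shift in target axes [ 0.0368  0.0007 -0.017 ] turn [ 0.0062  0.0103 -0.0232]
[-0.2861  0.2009  0.0175  1.402   0.0191  2.745 ]
```

Emit:
carry_out(
  rows=[
    [[0.02,0,-0.008],[0.006,0,-0.022],0],
    [[0.01,0,-0.004],[0,0,0],0],
    [[0,0,0],[0,0,0],0],
  ],
)

```text
time_s: 8.15
ee_pos: [0.5035, -0.0995, 0.2818]
ee_rot: [-1.255, 1.131, -1.136]
wrist_force: [0.0, -0.5, -7.1]
gripper_width: 0.0168
```

```bash
python3 rem.py .5 -.1 .28 0.1
```

```text
t 8.15 pos [ 0.5035 -0.0995  0.2818] head 0.10194907147116085 w 0.016844260008917353 F [ 0.0186 -0.4927 -7.1481]
shift [ 0.0001  0.0018 -0.0036] shift in target axes [ 0.0001  0.0018 -0.0036] turn [-0.0024  0.0019  0.0017]
```

Emit:
carry_out(
  rows=[
    [[0,0,-0.003],[-0.002,-0.04,0.002],0],
    [[0,0,0],[0,-0.08,0],0],
    [[0,0,0],[0,-0.12,0],0],
    [[0,0,0],[0,-0.14,0],0],
    [[0,0,0],[0,-0.14,0],0],
  ],
)

```text
time_s: 8.65
ee_pos: [0.5007, -0.096, 0.2824]
ee_rot: [-1.441, 0.725, -0.723]
wrist_force: [0.3, 0.3, -6.0]
gripper_width: 0.0172
```

Emit:
carry_out(
  rows=[
    [[0,0,0],[0,-0.14,0],0],
    [[0,0,0],[0,-0.14,0],0],
    [[0,0,0],[0,-0.14,0],0],
    [[0,0,0],[0,-0.14,0],0],
    [[0,0,0],[0,-0.14,0],0],
  ],
)

```text
time_s: 9.15
ee_pos: [0.5016, -0.0902, 0.2826]
ee_rot: [-1.555, 0.151, -0.151]
wrist_force: [-0.3, 0.2, -6.3]
gripper_width: 0.0167
```

```bash
python3 rem.py .5 -.1 .28 1.5; python3 -c "
from h import *
print(np.array(ctrl.sense()['joint_positions']))"
```

```text
t 9.15 pos [ 0.5016 -0.0902  0.2826] head 1.377887267729646 w 0.01671738044271955 F [-0.3214  0.1856 -6.3196]
shift [ 0.0004  0.0025 -0.01  ] shift in target axes [-0.0008  0.0026 -0.0099] turn [-0.0109 -0.1221 -0.0002]
[-0.3418  0.1766 -0.0076  1.3891  0.0106  1.4219]
```

Emit:
carry_out(
  rows=[
    [[0,0,-0.005],[-0.011,-0.14,0],0],
    [[0,0,0],[0,-0.14,0],0],
    [[0,0,0],[0,-0.14,0],0],
    [[0,0,0],[0,-0.14,0],0],
    [[0,0,0],[0,-0.14,0],0],
  ],
)

```text
time_s: 9.65
ee_pos: [0.5014, -0.0893, 0.2828]
ee_rot: [-1.524, -0.427, 0.424]
wrist_force: [-0.3, -0.3, -7.3]
gripper_width: 0.0172
```

Emit:
carry_out(
  rows=[
    [[0,0,0],[0,-0.14,0],0],
    [[0,0,0],[0,-0.14,0],0],
    [[0,0,0],[0,-0.14,0],0],
    [[0,0,0],[0,-0.14,0],0],
    [[0,0,0],[0,-0.14,0],0],
  ],
)

```text
time_s: 10.15
ee_pos: [0.5023, -0.0833, 0.2832]
ee_rot: [-1.325, -0.996, 0.985]
wrist_force: [0.2, -0.3, -6.5]
gripper_width: 0.017
```

```bash
python3 rem.py .5 -.1 .28 2.8; python3 -c "
from h import *
print(np.array(ctrl.sense()['joint_positions']))"
```

```text
t 10.15 pos [ 0.5023 -0.0833  0.2832] head 2.8500780956526452 w 0.01697760769455708 F [ 0.2304 -0.2775 -6.4814]
shift [-0.0167  0.003  -0.0026] shift in target axes [-0.0165  0.0032 -0.0034] turn [-0.0025  0.0501  0.0097]
[-0.3278  0.176  -0.007   1.3905  0.0097 -0.0363]
```

Emit:
carry_out(
  rows=[
    [[-0.012,0,0],[-0.002,-0.14,0.01],0],
    [[0,0,0],[0,-0.14,0],0],
    [[0,0,0],[0,-0.14,0],0],
    [[0,0,0],[0,-0.14,0],0],
    [[0,0,0],[0,-0.14,0],0],
  ],
)

```text
time_s: 10.65
ee_pos: [0.4998, -0.0892, 0.2834]
ee_rot: [-0.963, -1.533, 1.524]
wrist_force: [1.0, 0.3, -7.0]
gripper_width: 0.0165
```

Emit:
carry_out(
  rows=[
    [[0,0,0],[0,-0.14,0],0],
    [[0,0,0],[0,-0.14,0],0],
    [[0,0,0],[0,-0.14,0],0],
    [[0,0,0],[0,-0.14,0],0],
    [[0,0,0],[0,-0.14,0],0],
  ],
)

```text
time_s: 11.15
ee_pos: [0.5006, -0.0831, 0.2838]
ee_rot: [-0.396, -2.018, 1.997]
wrist_force: [0.2, 0.7, -6.7]
gripper_width: 0.0169
```

```bash
python3 rem.py .5 -.1 .28 -2; python3 -c "
from h import *
print(np.array(ctrl.sense()['joint_positions']))"
```

```text
t 11.15 pos [ 0.5006 -0.0831  0.2838] head -1.9609671097214145 w 0.01687773440257616 F [ 0.2234  0.6957 -6.7052]
shift [-0.0059  0.0036  0.0159] shift in target axes [-0.0065  0.0038  0.0156] turn [0.0101 0.039  0.0027]
[-0.3291  0.1718 -0.0106  1.3902  0.0103 -1.5097]
```

Emit:
carry_out(
  rows=[
    [[0,0,0],[0.01,-0.14,0.003],0],
    [[0,0,0],[0,-0.14,0],0],
    [[0,0,0],[0,-0.14,0],0],
    [[0,0,0],[0,-0.14,0],0],
    [[0,0,0],[0,-0.14,0],0],
  ],
)

```text
time_s: 11.65
ee_pos: [0.5014, -0.077, 0.284]
ee_rot: [-0.353, 2.038, -2.027]
wrist_force: [0.2, -0.3, -6.4]
gripper_width: 0.0167
```

Emit:
carry_out(
  rows=[
    [[0,0,0],[0,-0.14,0],0],
    [[0,0,0],[0,-0.14,0],0],
    [[0,0,0],[0,-0.1,0],0],
    [[0,0,0],[0,-0.05,0],0],
    [[0,0,0],[0,0,0],0],
  ],
)

```text
time_s: 12.15
ee_pos: [0.502, -0.071, 0.2843]
ee_rot: [-0.736, 1.756, -1.738]
wrist_force: [0.4, -0.5, -7.1]
gripper_width: 0.0169
```

```bash
python3 rem.py .5 0.06 .28 -.18; python3 -c "
from h import *
print(np.array(ctrl.sense()['joint_positions']))
cv2.imwrite('pics/w8.png',ctrl.get_image('wrist'))"
```

```text
t 12.15 pos [ 0.502  -0.071   0.2843] head -0.768023724710329 w 0.016933359210567683 F [ 0.4227 -0.4978 -7.1128]
shift [-0.0928  0.0057 -0.0924] shift in target axes [-0.1285  0.0043 -0.0254] turn [ 0.0035 -0.588  -0.0104]
[-0.3054  0.1706 -0.0108  1.3911  0.0107 -2.6789]
```

View pics/w8.png

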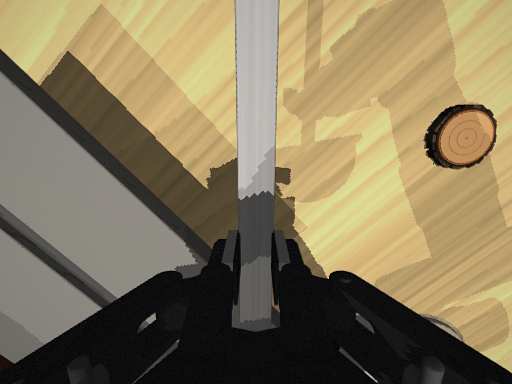

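Emit:
carry_out(
  rows=[
    [[-0.011,0,-0.011],[0.003,-0.06,-0.01],0],
    [[-0.021,0,-0.019],[0,-0.1,0],0],
    [[-0.025,0,-0.017],[0,-0.1,0],0],
    [[-0.026,0,-0.014],[0,-0.1,0],0],
    [[-0.02,0,-0.008],[0,-0.08,0],0],
  ],
)

```text
time_s: 12.7
ee_pos: [0.5028, 0.0576, 0.2845]
ee_rot: [-1.039, 1.447, -1.441]
wrist_force: [0.1, -0.6, -6.9]
gripper_width: 0.0169
```

```bash
python3 rem.py .541 0.1231 .262 -.0334; python3 -c "
from h import *
print(np.array(ctrl.sense()['joint_positions']))"
```

```text
t 12.7 pos [0.5028 0.0576 0.2845] head -0.32449217428768107 w 0.016862909738283905 F [ 0.1156 -0.6    -6.8649]
shift [-0.0742  0.0226  0.0154] shift in target axes [-0.0667  0.0225  0.036 ] turn [ 0.0029 -0.2911 -0.0018]
[-0.046   0.1705 -0.0103  1.3926  0.0022 -2.8631]
```

Target side is now reachable (j6 will end near −3.04).

Emit:
carry_out(
  rows=[
    [[-0.025,0,0.004],[0.003,-0.06,-0.002],0],
    [[-0.023,0,0.006],[0,-0.08,0],0],
    [[-0.016,0,0.012],[0,-0.08,0],0],
    [[-0.005,0.006,0.008],[0,-0.05,0],0],
    [[0,0,0],[0,0,0],0],
  ],
)

```text
time_s: 13.2
ee_pos: [0.5495, 0.1277, 0.2786]
ee_rot: [-1.188, 1.241, -1.237]
wrist_force: [-1.2, -0.2, -7.3]
gripper_width: 0.0167
```

```bash
python3 rem.py .541 0.1231 .262 -.0334; python3 -c "
from h import *
print(np.array(ctrl.sense()['joint_positions']))"
```

```text
t 13.2 pos [0.5495 0.1277 0.2786] head -0.041540457466008755 w 0.016662098793131092 F [-1.2258 -0.2402 -7.2913]
shift [ 0.005   0.0166 -0.0082] shift in target axes [ 0.0049  0.0166 -0.0083] turn [ 0.0007 -0.0081 -0.0026]
[ 0.0846  0.2842  0.1212  1.4082  0.0027 -3.0155]
```

Emit:
carry_out(
  rows=[
    [[0.005,0.015,-0.008],[0.001,-0.008,-0.0025],0],
    [[0,0.015,0],[0,0,0],0],
    [[0,0.012,0],[0,0,0],0],
    [[0,0,0],[0,0,0],0],
  ],
)

```text
time_s: 13.6
ee_pos: [0.5397, 0.1234, 0.2358]
ee_rot: [-1.19, 1.24, -1.238]
wrist_force: [-1.0, -0.6, -7.6]
gripper_width: 0.0168
```

```bash
python3 rem.py .541 .1231 .222 -.0334;python3 - <<'E'
from h import *
s=ctrl.sense();im=ctrl.get_image('wrist');T=T_cam('wrist',s);cv2.imwrite('pics/w9.png',im)
for c in ['top','scene']: cv2.imwrite(f'pics/{c}9.png',ctrl.get_image(c))
np.save('T9.npy',T)
print(s['ft_torque'],np.array(s['joint_positions']))
f=[-.0334,.1412]
for x in [.65,.7,.75]:
    print(x,[proj('wrist',T,[x,f[0]*x+f[1]+d,.19]).round(1) for d in (.0105,-.0105)])
g=cv2.cvtColor(im,cv2.COLOR_BGR2GRAY)
for r in [5,40,80,120]: print(r,g[r,200:320:2])
E
```

```text
t 13.6 pos [0.5397 0.1234 0.2358] head -0.04035364406294634 w 0.016755049392082083 F [-0.9693 -0.5682 -7.5595]
shift [0.0003 0.0138 0.0013] shift in target axes [0.0003 0.0138 0.0013] turn [ 0.0007 -0.007  -0.0004]
[-0.0541  0.0294 -0.0641] [ 0.0796  0.2708 -0.0007  1.3     0.0005 -3.0217]
0.65 [array([238.2,  47.1]), array([272.3,  45.6])]
0.7 [array([236., -52.]), array([273.5, -53.8])]
0.75 [array([ 233.4, -172. ]), array([ 274.8, -174.2])]
5 [158 159 158 158 160 159 158 159 160 159 159 159 160 160 161 160 158 107
 214 211 212 209 212 212 209 205 205 212 215 213 208 210 213 212 211 207
 206 202 211  95 136 136 135 135 136 135 135 135 135 135 135 133 161 158
 159 159 159 158 158 158]
40 [163 162 163 162 162 163 162 162 162 162 164 163 163 163 163 163 162 162
 204 215 215 214 217 216 213 210 210 216 218 216 214 212 215 216 214 212
 208 212 190 127 138 139 139 140 139 138 138 138 138 138 151 150 163 161
 163 160 162 162 161 161]
80 [165 165 166 166 166 167 166 164 166 165 164 166 166 166 165 165 168  76
 202 220 219 220 216 219 212 213 216 216 220 219 214 216 218 217 216 214
 211 216 158 141 141 140 139 140 143 139 139 140 139 139 166 165 165 165
 165 164 163 164 165 164]
120 [168 166 165 167 167 167 167 167 167 166 167 167 166 166 167 166 166 168
 130 227 220 223 218 220 216 215 216 217 223 218 215 218 218 220 216 215
 213 210 112 142 140 141 141 141 142 143 141 141 142 142 168 167 167 167
 166 165 166 166 166 166]
```

View pics/w9.png

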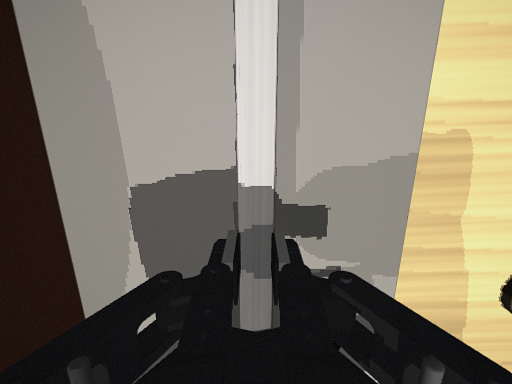

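View pics/scene9.png

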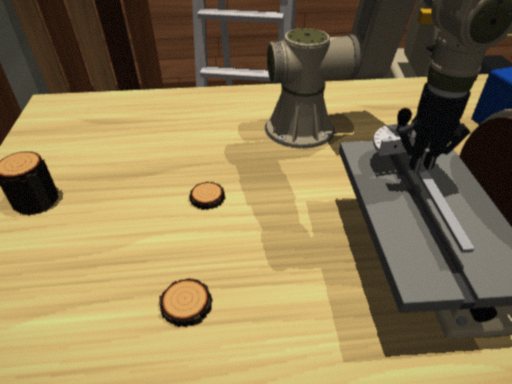

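View pics/top9.png

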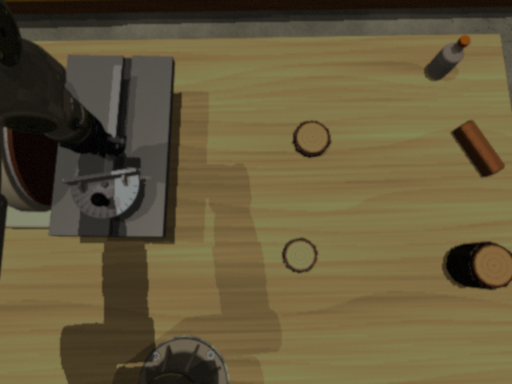

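Emit:
carry_out(
  rows=[
    [[0,0.007,0.001],[0.0005,-0.007,0],0],
    [[0,0.005,0],[0,0,0],0],
    [[0,0,0],[0,0,0],0],
    [[0,0,0],[0,0,0],0],
  ],
)

```text
time_s: 14.15
ee_pos: [0.5439, 0.1234, 0.2273]
ee_rot: [-1.187, 1.228, -1.236]
wrist_force: [-1.0, 0.5, -6.2]
gripper_width: 0.017
```

```bash
python3 rem.py .541 .1231 .222 -.0334;cat > chk.py <<'E'
from h import *
import sys
k=sys.argv[1]
s=ctrl.sense()
im=ctrl.get_image('top');cv2.imwrite(f'pics/top{k}.png',im);T=T_cam('top')
cv2.imwrite(f'pics/topc{k}.png',cv2.resize(im[45:240,50:180],None,fx=3,fy=3,interpolation=cv2.INTER_CUBIC))
zb=s['ee_pos'][2]-.002+.0095
g=cv2.cvtColor(im,cv2.COLOR_BGR2GRAY).astype(float);P=[]
for r in range(54,132,4):
    row=g[r,100:140];
    if r%12==6: print(r,row[8:34].astype(int))
    wt=np.clip(row-115,0,None)
    if wt.sum()>100:
        u=100+(wt*np.arange(40)).sum()/wt.sum();P.append(ray('top',T,(u,r),zb))
P=np.array(P)
if len(P)>3:
    f=np.polyfit(P[:,0],P[:,1],1);print('bar line',f,'x range',P[:,0].min(),P[:,0].max(),'res',np.polyval(f,P[:,0])-P[:,1]);print('bar - slot y at .5,.6,.7',np.polyval(f-np.array([-.0334,.1412]),[.5,.6,.7]))
print(s['wrist_force'],s['ft_torque'])
for d in ctrl.pinpoint('top','bar_mid')[:1]: print(d['confidence'],w(T,d['position']))
E
python3 chk.py 10
```

```text
t 14.15 pos [0.5439 0.1234 0.2273] head -0.032977673683035245 w 0.017046709035594243 F [-1.0091  0.5098 -6.1665]
shift [ 0.0004  0.0052 -0.0029] shift in target axes [ 0.0004  0.0053 -0.0029] turn [-0.0079  0.0004 -0.0013]
54 [106 106 105 107 106 105 106 106 105 106 107 106 105 106 106 108 108 110
 111 110 110 110 109 109 106 107]
66 [ 81  82  82  81  83  87  97 105 106 106 104 107 107  98  68  36  35  40
  45  44  43  44  49  60  76  81]
78 [ 80  82  83  82  86  97 107 110 110 110 110 109  98  70  39  26  29  33
  34  33  38  44  51  65  67  68]
90 [ 83  82  83  87  97 107 111 111 111 113 110 100  76  41  17  14  20  21
  25  31  40  51  65  69  69  69]
102 [ 83  85  87  98 109 111 110 113 111 112 104  82  45  18  17  19  23  26
  32  43  52  65  69  68  73  82]
114 [ 84  89 100 110 112 111 112 113 112 105  85  45  21  17  19  23  23  23
  33  49  65  68  69  71  75  84]
126 [ 90 101 110 113 113 113 114 113 109  91  53  21  16  21  22  23  31  43
  52  65  71  69  70  75  84  85]
[-1.0091  0.5098 -6.1665] [ 0.0626 -0.0096 -0.0227]
0.63 [0.5867 0.1239 0.2288]
```

View pics/topc10.png

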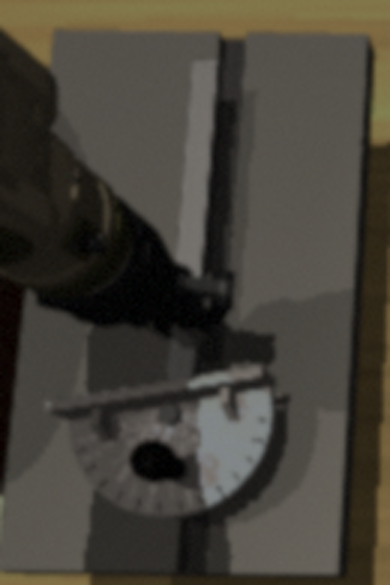

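```bash
cat > bar.py <<'E'
from h import *
import sys
im=cv2.imread(sys.argv[1]);zb=float(sys.argv[2]);T=T_cam('top')
g=cv2.cvtColor(im,cv2.COLOR_BGR2GRAY).astype(float);P=[];W=[]
for r in range(70,130,3):
    row=g[r,98:145];i=np.argmax(row[:30]);b=np.sort(row)[-5:].mean() 
    k=int(round(117-(r-78)*.062))-98; b=row[k-2:k+3].mean()
    t1=(b+row[k-9:k-6].mean())/2;t2=(b+30)/2
    i=k
    while row[i]>t1:i-=1
    ul=i+(t1-row[i])/(row[i+1]-row[i])
    j=k
    while row[j]>t2:j+=1
    ur=j-1+(row[j-1]-t2)/(row[j-1]-row[j])
    W.append(ur-ul);P.append(ray('top',T,(98+(ul+ur)/2,r),zb))
P=np.array(P);f=np.polyfit(P[:,0],P[:,1],1)
print('w px',np.mean(W),'line',f,'angle',np.arctan(f[0]),'maxres',abs(np.polyval(f,P[:,0])-P[:,1]).max(),'bar-slot at .5 .6 .7',np.polyval(f-np.array([-.0334,.1412]),[.5,.6,.7]))
# far end
g2=[g[r,112:120].mean() for r in range(58,74)];print(np.round(g2))
E
python3 bar.py pics/top10.png .2348
python3 - <<'E'
from h import *
T=T_cam('top')
for r in (64,65,66): print(ray('top',T,(117,r),.235))
E
```

```text
w px 8.378396713282962 line [-0.0319  0.1428] angle -0.0318420868894875 maxres 0.0006158802191148088 bar-slot at .5 .6 .7 [0.0024 0.0025 0.0027]
[ 81.  81.  82.  82.  81.  81.  83.  92.  99. 101. 102. 102. 103. 103.
 103. 102.]
[0.7565 0.1212 0.235 ]
[0.754 0.121 0.235]
[0.7515 0.1209 0.235 ]
```

Emit:
carry_out(
  rows=[
    [[0.0026,0.005,-0.0029],[-0.0079,0.0004,-0.0013],0],
    [[0,0,0],[0,0,0],0],
    [[0,0,0],[0,0,0],0],
  ],
)

```text
time_s: 14.55
ee_pos: [0.5408, 0.1208, 0.2221]
ee_rot: [-1.194, 1.234, -1.234]
wrist_force: [0.4, 0.8, -6.0]
gripper_width: 0.017
```

```bash
python3 rem.py .541 .121 .222 -.0334;python3 chk.py 11|tail -2; python3 bar.py pics/top11.png .2295; python3 - <<'E'
from h import *
im=ctrl.get_image('wrist');cv2.imwrite('pics/w11.png',im)
cv2.imwrite('pics/w11c.png',cv2.resize(im[:150,180:340],None,fx=4.5,fy=4,interpolation=cv2.INTER_NEAREST))
im=ctrl.get_image('scene');cv2.imwrite('pics/s11.png',cv2.resize(im[60:320,330:512],None,fx=3,fy=2.3,interpolation=cv2.INTER_CUBIC))
E
```

```text
t 14.55 pos [0.5408 0.1208 0.2221] head -0.03340489678061864 w 0.01698075199774143 F [ 0.38    0.8064 -5.9611]
shift [-0.0002  0.0001  0.0002] shift in target axes [-0.0002  0.0001  0.0002] turn [ 0.0004 -0.      0.0001]
[ 0.38    0.8064 -5.9611] [ 0.0045 -0.0205 -0.0212]
0.75 [0.5827 0.1186 0.2194]
w px 8.61393269403812 line [-0.0411  0.1461] angle -0.041037837096257954 maxres 0.0028592337260148343 bar-slot at .5 .6 .7 [ 0.0011  0.0003 -0.0004]
[81. 81. 81. 82. 81. 81. 81. 82. 81. 84. 90. 92. 94. 95. 95. 95.]
```

View pics/w11c.png

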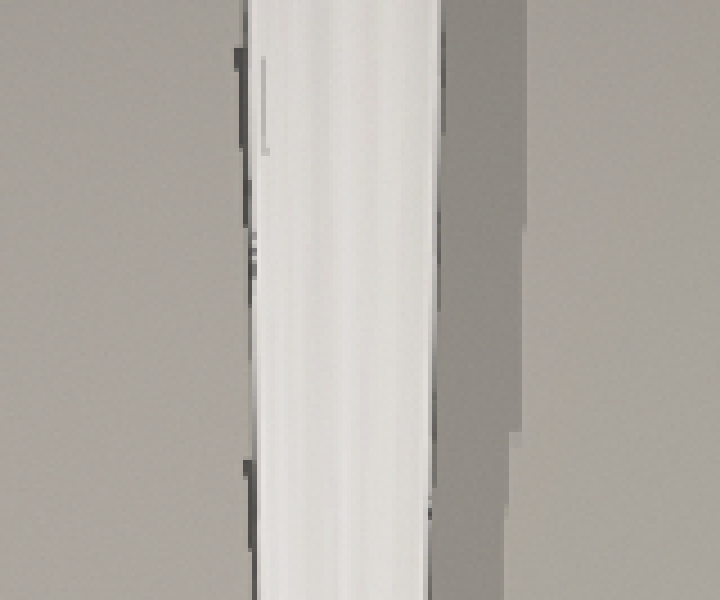

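View pics/s11.png

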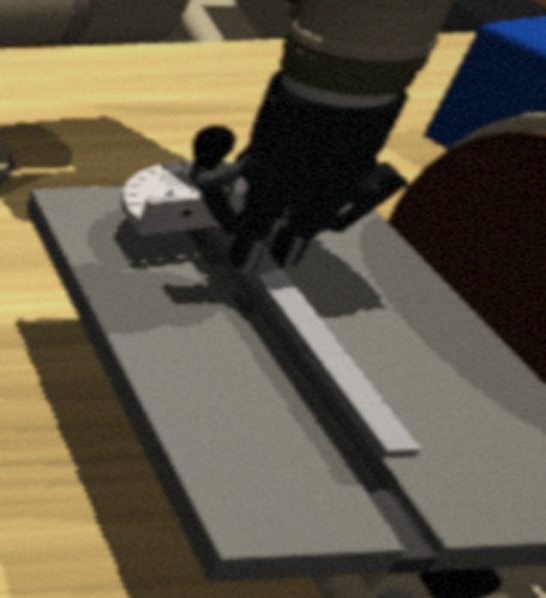

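```bash
python3 - <<'E'
from h import *
from scipy.ndimage import gaussian_filter1d
for n in ['wr4','wr5','wr6','w8','w11']:
    im=cv2.imread(f'pics/{n}.png');o=[]
    for r0 in (2,60,100):
        rr=im[r0:r0+12].astype(float)
        sat=(rr.max(2)-rr.min(2)).mean(0) if n!='w11' else 0
        v=rr.mean(0);d=np.abs(np.diff(v,axis=0)).sum(1);
        L=225+np.argmax(d[225:245]);Rr=265+np.argmax(d[265:288])
        o+= [L,Rr,Rr-L]
    print(n,o)
s=ctrl.sense();T=T_cam('scene');p=np.array(s['ee_pos']);h=-.0334
for dz in (0,.005):
  for L in (.209,):
    for off in (-.0095,.0095):
        q=p+np.array([L*np.cos(h)-off*np.sin(h),L*np.sin(h)+off*np.cos(h),.0075-dz]);print('far end corner dz',dz,proj('scene',T,q))
c=ctrl.get_image('scene')[205:270,440:500];cv2.imwrite('pics/s12.png',cv2.resize(c,None,fx=9,fy=9,interpolation=cv2.INTER_NEAREST))
s=ctrl.sense();print(np.array(s['joint_velocities']),s['time_s'])
E
```

```text
wr4 [np.int64(233), np.int64(278), np.int64(45), np.int64(235), np.int64(277), np.int64(42), np.int64(236), np.int64(276), np.int64(40)]
wr5 [np.int64(234), np.int64(278), np.int64(44), np.int64(235), np.int64(277), np.int64(42), np.int64(236), np.int64(276), np.int64(40)]
wr6 [np.int64(234), np.int64(278), np.int64(44), np.int64(231), np.int64(277), np.int64(46), np.int64(236), np.int64(276), np.int64(40)]
w8 [np.int64(234), np.int64(278), np.int64(44), np.int64(236), np.int64(277), np.int64(41), np.int64(235), np.int64(276), np.int64(41)]
w11 [np.int64(234), np.int64(277), np.int64(43), np.int64(235), np.int64(276), np.int64(41), np.int64(236), np.int64(275), np.int64(39)]
far end corner dz 0 [458.8689 255.1752]
far end corner dz 0 [470.3434 254.5394]
far end corner dz 0.005 [457.8342 257.1845]
far end corner dz 0.005 [469.2522 256.5484]
[ 0.0009  0.0002 -0.0012  0.0002  0.0022 -0.0019] 14.8
```

View pics/s12.png

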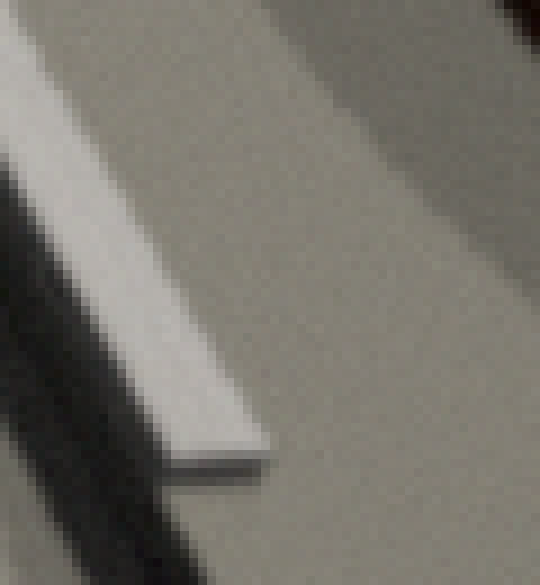

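```bash
python3 rem.py .541 .121 .222 -.0334; python3 -c "
from station import ctrl
print(ctrl.job_done())"
```

```text
t 14.8 pos [0.5409 0.1208 0.2222] head -0.03325297009250203 w 0.017006539685104044 F [ 0.3718 -0.1519 -6.3031]
shift [-0.0002  0.0002  0.0001] shift in target axes [-0.0002  0.0002  0.0001] turn [0.0002 0.0001 0.0001]
the job is handed in; nothing more can be done
None
```

I gripped the gauge across its bar at the balance point, lifted it level and carried it to the sander. I handed the job in at 14.8 s, with the gauge held still over the mitre slot.

**One detour:** on the first approach the last joint reached the end of its range (3.1409 of 3.14) just short of the slot. The tool ended about 0.045 rad off the heading I wanted there. I backed off, turned the gauge nearly a full turn in the air over open space, and came in again from the other side. The joint then ended near -3.02, inside its range. The grip looked unchanged in the wrist pictures afterwards.

**Last checks:**
- **Height:** the bar's underside is about 30 mm above the table.
- **Level:** the tool is within 0.001 rad of vertical. The bar's far end shows about 1 mm low in the scene picture, roughly 0.3° of droop.
- **Over the slot:** the bar is centred within about 1 mm and in line with the slot. It runs from about x = 0.42 to 0.75 m, over a slot from 0.365 to 0.805 m, with the head at the robot's end.
- **Holding:** the wrist reads 6–7 N, matching the gauge's weight, with almost no moment. The arm was still.
- **Surroundings:** the readings showed no sign of touching the sander. The slices lay where they were in the pictures after the lift.

**Disagreements:**
- The top camera and the robot's own readings differ by about 2 mm sideways, so I placed the bar by the top camera's view of bar against slot.
- The last line fit in that view was noisy where the gripper hides part of the bar. The wrist picture, with equal slivers of slot on both sides, supports the centring.
- The gripper read 17 mm on the 19 mm bar throughout, with no sign of slipping.

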